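Slacken a bench grinder's belt drive with its service pin

TASK

Get the bench disc grinder ready for a new drive belt. Take the square-headed steel service pin from the wooden tool block and push it down through the release hole in the machine's deck, so that it presses the spring catch underneath and the sprung cover flies open. Then put the pin through the eye of the take-up arm in the bay, draw the arm back with it against its spring and drop the pin fully home in the locking hole in the bay floor, so that the arm stays locked back with the cover open; leave the other things on the bench as they are.

Things in the scene. Friction and masses are not known exactly. Their poses are not given: they have to be found in the camera images.
- grinder: Grey low bench disc grinder, 240 x 495 mm, deck 135 mm above the bench; fixed. Origin on the bench under the middle of its drive bay. Its y axis runs along the machine: the round 200 mm grinding disc (top at 156 mm) is centred at y = -207 mm, the drive bay takes up y = -90 to 90 mm and x = -100 to 100 mm (floor 90 mm above the bench, 45 mm below the deck), the deck strip with the release hole y = 94 to 180 mm. z is up.
- release_hole (a point): Centre of the mouth of the release hole, an 18 mm round hole with a steel bush in the grey deck strip at the end of the machine away from the disc, 135 mm above the bench. The deck is 8 mm thick there; under the hole, 44 mm below the deck's top face, lies the flat press pad (30 x 30 mm) of the spring catch. About 6 mm of further travel (4 N at first, about 6 N at the end) frees the cover, the catch's stop is 15 mm down. Axes as the grinder's.
- cover (a joint): Hinge of the white louvred sheet-metal cover (242 x 180 mm) over the drive bay, in rad: 0 shut and caught, about 1.8 fully open. Its hinge lies along the bay's edge towards the disc, 135 mm above the bench; once the catch is pressed, springs swing it open by themselves in about 2 s, and it then leans back over the disc, its free edge up to 315 mm above the bench.
- cover_edge (a point): Middle of the cover's free edge (the edge beside the release hole's deck strip when shut), on its upper face. The release hole is 43 mm from it when shut.
- catch (a joint): Tilt of the spring catch under the deck, in rad: 0 at rest (holding the cover when shut), frees it at about 0.17, stop at 0.45; springs back when let go.
- takeup_arm (a joint): Swing of the dark steel take-up arm in the bay, in rad: 0 where its spring holds it at rest; grows as the eye is drawn clockwise (seen from above) towards the grinder's +x side. At 0.49 the eye lies over the locking hole; stop at 0.62. The spring pulls the eye back with about 2.3 N at rest and 3.3 N at the locking hole.
- takeup_pivot (a point): Upright axis about which the take-up arm turns, at the arm's height; its eye is 111 mm from it.
- takeup_eye (a point): Centre of the upper face of the eye at the free end of the take-up arm: a ring 36 mm across and 10 mm thick with an upright 20 mm hole, its upper face 116 mm above the bench, 26 mm above the bay floor and 19 mm below the deck. Moves with the arm. Nothing stands within 20 mm of its hole on its way except the arm itself, which carries a black idler roller 56 mm from the eye.
- lock_hole (a point): Centre of the mouth of the locking hole, a 16 mm round hole with a steel bush in the bay floor (90 mm above the bench), 40 mm deep with a closed bottom. Under the cover at the start. Axes as the grinder's.
- pin_head (a point): Centre of the square head of the service pin: plain steel, 155 mm long in all, about 0.16 kg, standing upright, tip down, in one of the three holes of the tool block. Head 24 x 24 mm and 45 mm high, its sides along the pin's x and y; its centre is 132.5 mm above the tip and 143 mm above the bench at the start. Below it a round stem 12 mm thick and 110 mm long, its last 6 mm tapering to 8 mm.
- pin_tip (a point): Lower end of the service pin, on its axis; z runs up the pin. When locked, the pin leans a little under the spring and stands with its tip near the bottom of the locking hole.
- tool_block: Light wooden block, 190 x 60 mm and 55 mm high, fixed, with three 14 mm holes 45 mm deep, 60 mm apart along its x axis. Origin under its middle. The service pin and two other tools stand in the holes, in any order.
- nut_driver: Nut driver with a round black handle, 155 mm long, standing in the tool block; leave it. Origin at its lower end.
- round_file: Round file with a turned wooden handle, 160 mm long, standing in the tool block; leave it. Origin at its lower end.
- cordless_driver: Cordless driver lying on its side, 160 x 200 mm, 60 mm high; leave it. Origin under the motor housing.
- tape_measure: Tape measure, 70 x 36 x 62 mm, standing on the bench between machine and tool block; leave it. Origin under its middle.
- tacker: Blue and steel hand tacker, 190 mm long, 75 mm high, on the bench between robot and machine; leave it. Origin under its middle.
- spanner: Steel spanner, 190 mm long, lying on the bench nearer the robot than the tool block; leave it.
- screw_tin: Round steel bowl for screws, 90 mm across, 50 mm high, beyond the tool block; leave it. Origin under its middle.
There are look-alikes about, which are no part of the job. Leave any red look-alike of the part that bears pin_head alone.

How it is judged (in metres and radians):
On the way, in this order (a step that is already met when the one before it is completed fails the run):
1. the service pin, through the release hole, presses the spring catch down (value of joint catch above 0.12 rad and horizontal distance between pin_tip and release_hole below 0.012 m and z of pin_tip in the frame of release_hole below -0.03 m), for 0.05 s.
2. the cover has sprung open (value of joint cover above 1.4 rad), for 0.2 s.
3. the take-up arm is drawn back by the pin in its eye (value of joint takeup_arm above 0.34 rad and horizontal distance between pin_tip and takeup_eye below 0.014 m and z of pin_tip in the frame of takeup_eye below -0.012 m), for 0.1 s.
At the end, for the whole second after the job is handed in: Cover open (over 1.4 rad), catch sprung back; the pin stands released in the locking hole (tip over 28 mm below the bay floor, within 8 mm of the axis, leaning under 0.3 rad), through the eye of the take-up arm, which it holds still between 0.34 and 0.6 rad (value of joint cover above 1.4 rad and value of joint catch below 0.06 rad and value of joint takeup_arm between 0.34 and 0.6 rad and z of pin_tip in the frame of lock_hole below -0.028 m and horizontal distance between pin_tip and lock_hole below 0.008 m and angle between pin_tip's own z axis and vertical below 0.3 rad and velocity of joint takeup_arm between -0.05 and 0.05 rad/s); the robot touches nothing.
It fails at once if the nut driver or the round file was pulled from the block or knocked (moved more than 20 mm) (distance of any of nut_driver, round_file from where it was at the start of the episode above 0.02 m).
It fails at once if another thing on the bench was shoved (more than 30 mm) (distance of any of cordless_driver, tape_measure, tacker, spanner, screw_tin from where it was at the start of the episode above 0.03 m).
It also fails if it takes over 51 s, if anything falls off the work surface, if the arm or the gripper's body presses on something with over 40 N, if the wrist force passes 120 N, or if a joint passes its speed limit or range.

ROBOT

A 6-joint arm with a two-finger parallel gripper is mounted at the origin on the work surface. World frame = base frame: x ahead of the robot, y to its left, z up, the work surface at z = 0. Lengths are in m, angles in degrees, forces in N, time in s.
With the tool pointing down it reaches from about 0.25 to 0.725 m from the base axis. Payload 9.7 kg.
Tool frame: the origin (TCP) lies midway between the tips of the shut fingers; the grasp point (between the pads) lies 19 mm behind it; z points along the fingers, y is the line along which they close (so a half turn about z gives the same grasp; the last joint's range is limited). The gripper opens to 85 mm and grips with 20 to 120 N. Pads are 22 mm wide; open, the fingers measure 114 mm over their backs; the gripper's body (76 mm by 85 mm) begins 54 mm behind the grasp point. The pads swing forward as they close: fully open they stand 13 mm farther back than shut.
Start: joints at [-77.006, 4.979, 10.078, 95.1, 0, 90], TCP at [0.124, -0.536, 0.231] pointing down, gripper open.
Joint ranges: [-179.16, 179.16], [-48.56, 103.87], [-65.8, 70.77], [-126.05, 130.52], [-82.76, 87.17], [-180, 180]. Speed limits (degrees/s): [127.2, 127.2, 147.25, 180, 180, 180].

INTERFACE

Orientations are given as [roll, pitch, yaw] about the fixed x, y, z axes, in that order (R = Rz(yaw) Ry(pitch) Rx(roll)).
In Python, from workcell import bot gives the robot as it stands.
- The arm moves only by the shell command python3 -m crank 'ROWS' [FORCE]. ROWS is JSON, a list of rows, each an object with "gripper": the finger opening in mm, from 0 to 85.4; "travel": the shift along the tool's x, y, z in mm, a list of three; "twist": the turn, a rotation vector about the tool's x, y, z in rad, a list of three. In form: [{"gripper": gripper, "travel": [tx, ty, tz], "twist": [rx, ry, rz]}, ...]. A call has 1 to 12 rows; each row shifts and turns the commanded pose from where the row before left it, along the tool's axes as they then stand; what a row does not reach is not made up. A row lasts 1/8 s, in which the tool goes at most 62.5 mm and 10.7 degrees, less where a joint would pass 70% of its speed; a pose out of reach is approached as far as the arm can. A call is refused whole if a number of a shift passes 62.5 or a number of a turn 0.188, either way. A call with a gripper value outside its range is refused whole. The fingers move at their own pace and stop on an object; FORCE is the grip in N (left out, the last holds). Time passes only in rows, so rows that do not move let the fingers close. It gives the time, the measured TCP pose, the force, the opening and the grip force at its end, in the units of the state.
- bot.get_obs(): the state, without advancing time (a new reading comes with each control period).
- bot.camera(name): name is "side" or "top" or "wrist"; returns the picture (420x560x3 uint8, red, green, blue); there is no depth.
- bot.calibration(name): a dict with "vfov" (degrees; the focal length in pixels is half the picture's height over the tangent of half this angle, whatever the lens; pixels are square), "cx", "cy" (the principal point, pixels), "camera_from_world" (4x4, takes a point from world to camera coordinates). Camera axes: x right, y down, z forward; pixel columns grow to the right and rows downward; lengths in m; the calibration is good to about 2 mm. A picture is of the moment at which its call begins: read the wrist's pose just before it. calibration takes no time and is no camera call; for the wrist camera it gives the pose at the moment of the call.
- bot.job_done(): hands the job in; it is judged then, once.
The state is a dict: "time": time; "q": joint angles; "qd": joint speeds; "joint_efforts": joint torques, N m; "ee_pos": TCP position; "tcp_rot": TCP orientation; "wrist_force": force on the tool from outside, world axes, zero at the start; "torque": the same for the moment, N m; "opening": finger opening in m; "grasp_force": force on a finger pad.
Only numpy, scipy, OpenCV 4.12 (cv2) and the standard library are available. Lean on these libraries where they do the work, as an engineer would, in place of code of your own. Each camera call takes 0.05 s, during which the arm holds its last target. There are 200 camera calls.

## Working session

There is one attempt and no reset: what is moved stays moved. The work goes in short steps, Python scripts to look and compute and a shell command to move; the robot and the scene stay as the last step left them, time stands still between calls to the robot, and variables do not carry over. Pictures are saved under pics/ and viewed, at most 10 in all, crops included, and the job is handed in when it is done.

```bash
mkdir -p pics; cat > h.py <<'E'
import numpy as np, cv2
from workcell import bot
def K(c,cal):
    f=210/np.tan(np.radians(cal['vfov'])/2); return f
def pix(cal,p):
    T=np.array(cal['camera_from_world']);q=T[:3,:3]@np.array(p,float)+T[:3,3];f=K(0,cal)
    return np.array([cal['cx']+f*q[0]/q[2],cal['cy']+f*q[1]/q[2]])
def ray(cal,u,v):
    T=np.array(cal['camera_from_world']);f=K(0,cal)
    d=T[:3,:3].T@np.array([(u-cal['cx'])/f,(v-cal['cy'])/f,1]);return -T[:3,:3].T@T[:3,3],d
def onz(cal,u,v,z):
    o,d=ray(cal,u,v);return o+d*(z-o[2])/d[2]
E
python3 - <<'E'
from h import *
for n in ['side','top']:
    im=bot.camera(n);cv2.imwrite(f'pics/{n}0.png',im[:,:,::-1]);c=bot.calibration(n);print(n,c['vfov'],c['cx'],c['cy'],ray(c,280,210))
    print({k:v for k,v in c.items() if k not in('camera_from_world',)})
print(bot.get_obs())
E
```

```text
side 42.55474208909887 279.3785556972764 213.3097010388833 (array([0.29738828, 1.26269914, 1.06196214]), array([ 0.12496452, -0.78784492, -0.60309473]))
{'vfov': 42.55474208909887, 'cx': 279.3785556972764, 'cy': 213.3097010388833}
top 53.72443457723577 280.1318936966998 206.98735735201961 (array([0.36305145, 0.03379005, 1.15151915]), array([ 0.10601282,  0.00210758, -0.99438913]))
{'vfov': 53.72443457723577, 'cx': 280.1318936966998, 'cy': 206.98735735201961}
{'time': 0.1, 'q': array([-7.70047554e+01,  5.00972593e+00,  1.00381116e+01,  9.50985327e+01,
        1.28109873e-03,  9.00010071e+01]), 'qd': array([ 0.00011873, -0.08629299,  0.09861265,  0.03771816, -0.0527601 ,
       -0.01253206]), 'joint_efforts': array([ 4.70566538e-04, -5.21564162e+01,  4.65650296e+01,  1.61058723e-02,
        9.52240953e-06,  1.79597384e-05]), 'ee_pos': array([ 0.12363956, -0.53571631,  0.230629  ]), 'tcp_rot': array([-1.79929853e+02, -1.27986482e-03,  1.29942359e+01]), 'wrist_force': array([ 0.55069949, -0.4421962 ,  1.07328414]), 'torque': array([ 0.03815481,  0.00493106, -0.03833668]), 'grasp_force': 0.0, 'opening': 0.0854312068816463}
```

View pics/top0.png

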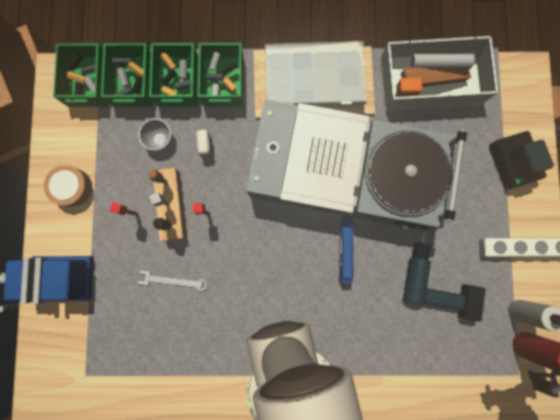

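View pics/side0.png

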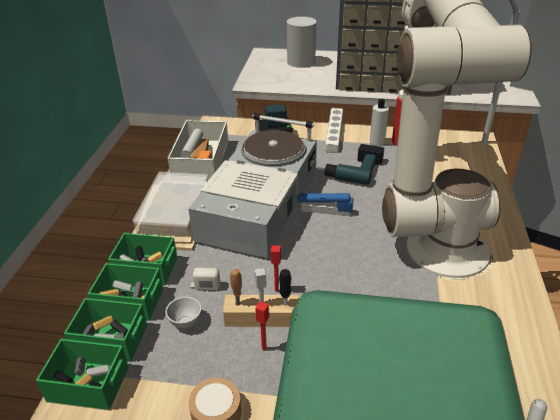

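Top view (x up, y left): the block is at about (170,203). Its steel head is at (155,199), with the file at (153,174) and the nut driver at (160,224). The machine's release hole is at about (272,147). Candidates for the pin are the grey square head in the block's middle hole, top (155,199) / side (261,273), and two red look-alikes at top (117,208) and (198,208). The grey one in the block fits the description. I'll enlarge it to confirm.

```bash
python3 - <<'E'
from h import *
t=cv2.imread('pics/top0.png');s=cv2.imread('pics/side0.png')
a=cv2.resize(t[155:255,100:220],None,fx=4,fy=4,interpolation=cv2.INTER_CUBIC)[:400]
b=cv2.resize(s[255:355,205:305],None,fx=3.2,fy=4*.8,interpolation=cv2.INTER_CUBIC)
c=cv2.resize(t[95:225,240:380],None,fx=2,fy=2); 
W=np.zeros((600,800,3),np.uint8);W[:400,:480]=a;W[:320,480:800]=b;W[330:590,490:770]=c
d=cv2.resize(s[190:230,205:265],None,fx=5,fy=5);W[400:600,:300]=d
cv2.imwrite('pics/crop.png',W)
ct,cs=bot.calibration('top'),bot.calibration('side')
g=lambda p:(pix(ct,p).round(1),pix(cs,p).round(1))
print(onz(ct,155,199,.165),onz(ct,272,147,.135),onz(cs,232.5,207,.135),onz(cs,261,271,.165))
print(onz(ct,410.5,170.5,.156),onz(cs,273,144,.156))
E
```

```text
[0.49540495 0.33602387 0.165     ] [0.63042865 0.05573167 0.135     ] [0.6270835  0.05545553 0.135     ] [0.49275474 0.33722857 0.165     ]
[ 0.56543992 -0.28263819  0.156     ] [ 0.56165664 -0.27729653  0.156     ]
```

View pics/crop.png

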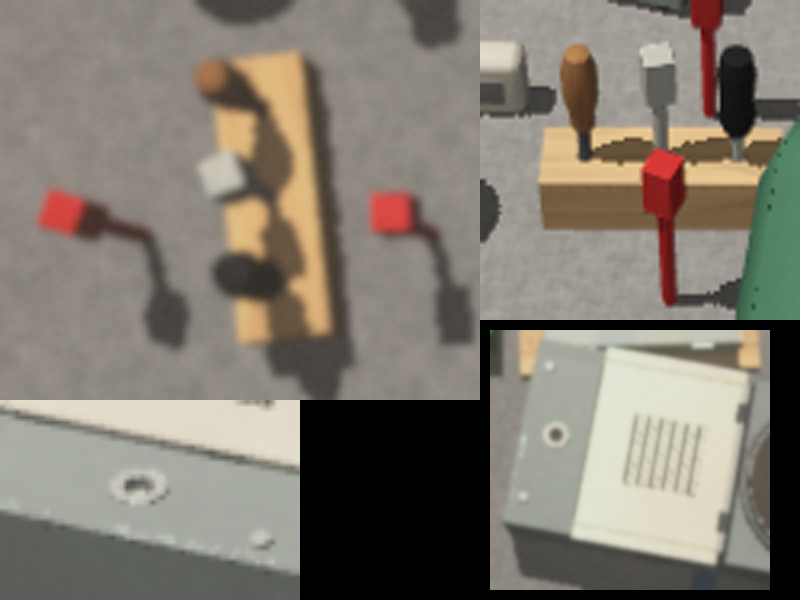

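The crop confirms the grey steel square head in the block's middle hole as the pin. The two red ones stand on the bench and I'll leave them alone. The two views agree to 3 mm, and hole to disc measures 344 mm against 342 mm expected. I'm moving now.

```bash
R='x'; python3 -m crank '[{"gripper":85,"travel":[35,-47,-6],"twist":[0,0,0]},{"gripper":85,"travel":[35,-47,-6],"twist":[0,0,0]},{"gripper":85,"travel":[35,-47,-6],"twist":[0,0,0]},{"gripper":85,"travel":[35,-47,-6],"twist":[0,0,0]},{"gripper":85,"travel":[35,-47,-6],"twist":[0,0,0]},{"gripper":85,"travel":[35,-47,-6],"twist":[0,0,0]},{"gripper":85,"travel":[35,-47,-6],"twist":[0,0,0]},{"gripper":85,"travel":[35,-47,-6],"twist":[0,0,0]},{"gripper":85,"travel":[35,-47,-6],"twist":[0,0,0]},{"gripper":85,"travel":[35,-47,-6],"twist":[0,0,0]},{"gripper":85,"travel":[35,-47,-6],"twist":[0,0,0]},{"gripper":85,"travel":[35,-47,-6],"twist":[0,0,0]}]'
python3 - <<'E'
from h import *
c=bot.calibration('wrist');o=bot.get_obs();print(o['ee_pos'],o['q'],ray(c,280,210),c['vfov'])
T=np.array(c['camera_from_world']);print(T[:3,:3].round(3))
E
```

```text
time: 1.6
ee_pos: [0.4083, 0.1023, 0.3034]
tcp_rot: [-179.6, -0.0, 13.8]
wrist_force: [0.1, -1.0, 1.1]
opening: 0.0853
grasp_force: 0.0
[0.40829066 0.10226322 0.30339507] [ 13.81235271 -10.18251316   3.66340463 103.83526841   0.36782033
 180.01345129] (array([0.48271501, 0.1182374 , 0.44598326]), array([-0.2941507 , -0.05933935, -0.95394297])) 71.23193896773348
[[ 0.238 -0.971 -0.006]
 [-0.925 -0.228  0.303]
 [-0.296 -0.066 -0.953]]
```

```bash
python3 -m crank '[{"gripper":85,"travel":[0,0,0],"twist":[0,0,-0.1865]},{"gripper":85,"travel":[0,0,0],"twist":[0,0,-0.1865]},{"gripper":85,"travel":[0,0,0],"twist":[0,0,-0.1865]},{"gripper":85,"travel":[0,0,0],"twist":[0,0,-0.1865]},{"gripper":85,"travel":[0,0,0],"twist":[0,0,-0.1865]},{"gripper":85,"travel":[0,0,0],"twist":[0,0,-0.1865]},{"gripper":85,"travel":[0,0,0],"twist":[0,0,-0.1865]},{"gripper":85,"travel":[0,0,0],"twist":[0,0,-0.1865]},{"gripper":85,"travel":[0,0,0],"twist":[0,0,-0.1865]},{"gripper":85,"travel":[0,0,0],"twist":[0,0,-0.1865]},{"gripper":85,"travel":[0,0,0],"twist":[0,0,-0.1865]},{"gripper":85,"travel":[0,0,0],"twist":[0,0,-0.1865]}]' | head -3;  python3 -m crank '[{"gripper":70,"travel":[15.2,47.5,0],"twist":[0,0,-0.1865]},{"gripper":70,"travel":[6,49.5,0],"twist":[0,0,-0.1865]},{"gripper":70,"travel":[-3,49.7,0],"twist":[0,0,-0.1865]},{"gripper":70,"travel":[-12.3,48.3,0],"twist":[0,0,-0.1865]},{"gripper":70,"travel":[-21,45,0],"twist":[0,0,-0.1865]},{"gripper":70,"travel":[0,0,0],"twist":[0,0,0]},{"gripper":70,"travel":[0,0,0],"twist":[0,0,0]}]'
cat > look.py <<'E'
import sys
from h import *
o=bot.get_obs();c=bot.calibration('wrist');im=bot.camera('wrist')[:,:,::-1]
cv2.imwrite(sys.argv[1],im);np.save(sys.argv[1]+'.npy',[c],allow_pickle=True)
print(o['time'],o['ee_pos'].round(4),o['tcp_rot'].round(2),o['q'].round(1),o['wrist_force'].round(1),round(o['opening'],4),o['grasp_force'])
E
python3 look.py pics/w1.png
python3 - <<'E'
from h import *
im=cv2.imread('pics/w1.png');c=np.load('pics/w1.png.npy',allow_pickle=True)[0]
e=pix(c,[.494,.3365,.1655]);print(e)
h=cv2.cvtColor(im,cv2.COLOR_BGR2HSV)
m=((h[...,1]<40)&(h[...,2]>140)).astype(np.uint8)
n,l,s,ce=cv2.connectedComponentsWithStats(m)
for i in range(1,n):
    if s[i,4]>150:
        cn=max(cv2.findContours((l==i).astype(np.uint8),0,2)[0],key=cv2.contourArea);print(s[i],cv2.minAreaRect(cn))
E
```

```text
time: 3.1
ee_pos: [0.408, 0.0999, 0.303]
tcp_rot: [179.8, -0.3, 142.1]
time: 3.98
ee_pos: [0.4949, 0.333, 0.3041]
tcp_rot: [179.7, -0.1, -164.8]
wrist_force: [0.2, 0.4, 0.3]
opening: 0.0699
grasp_force: 0.0
3.975 [0.4949 0.333  0.3041] [ 1.7967e+02 -5.0000e-02 -1.6483e+02] [ 33.8  14.2  28.9 104.6   0.3  18.6] [0.2 0.4 0.3] 0.0699 0.0
[286.12561204 201.10631482]
[    0     0   493   348 82958] ((246.0, 173.5), (347.0, 492.0), 90.0)
[    0   128    81   258 13720] ((40.0, 256.5), (80.0, 257.0), 0.0)
[273 191  25  24 505] ((284.79705810546875, 202.47030639648438), (22.388336181640625, 22.985363006591797), 84.2894058227539)
[ 429  237   54   48 1945] ((455.50006103515625, 260.5000305175781), (45.25482940673828, 53.740108489990234), 45.0)
[539 283  21  34 223] ((551.2794189453125, 300.3676452636719), (7.0314412117004395, 37.72969055175781), 30.963754653930664)
```

View pics/w1.png

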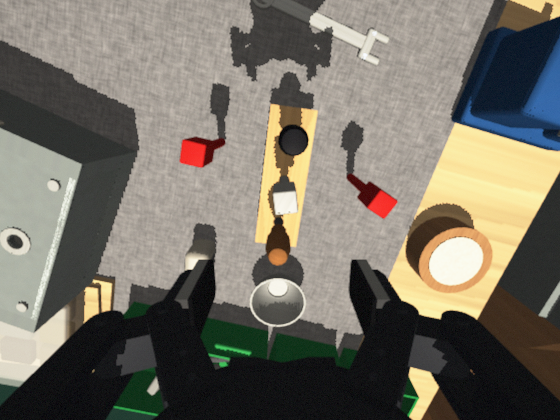

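The wrist view shows the pin's white-lit head top at (285,202), in the block's middle hole between the file (278,257) and the nut driver (293,140). Its sides are nearly aligned with the fingers. The release hole shows at (15,241).

```bash
python3 - <<'E'
from h import *
im=cv2.imread('pics/w1.png');c=np.load('pics/w1.png.npy',allow_pickle=True)[0]
h=cv2.cvtColor(im,cv2.COLOR_BGR2HSV)
m=((h[...,1]<40)&(h[...,2]>140)).astype(np.uint8)
n,l,s,ce=cv2.connectedComponentsWithStats(m)
i=l[202,285];cn=cv2.findContours((l==i).astype(np.uint8),0,2)[0][0][:,0]
P=np.array([onz(c,u,v,.1655)[:2] for u,v in cn])*1000
r=cv2.minAreaRect(P.astype(np.float32));print('head',r)
# hole bush
print('hole',onz(c,15,241,.135))
o=bot.get_obs();R=cv2.Rodrigues(np.zeros(3))[0]
from scipy.spatial.transform import Rotation as Ro
R=Ro.from_euler('xyz',o['tcp_rot'],degrees=True).as_matrix()
print('travel mm',R.T@(np.array([r[0][0],r[0][1],0])-np.r_[o['ee_pos'][:2]*1000,0]))
E
```

```text
head ((495.7811584472656, 335.6590881347656), (23.268943786621094, 22.845369338989258), 21.467967987060547)
hole [0.62873203 0.0514182  0.135     ]
travel mm [-1.67891596  2.74441743  0.01687313]
```

```bash
python3 -m crank '[{"gripper":60,"travel":[-1.7,2.7,30],"twist":[0,0,-0.09]},{"gripper":60,"travel":[0,0,40],"twist":[0,0,0]},{"gripper":60,"travel":[0,0,40],"twist":[0,0,0]},{"gripper":60,"travel":[0,0,40],"twist":[0,0,0]},{"gripper":60,"travel":[0,0,27],"twist":[0,0,0]},{"gripper":60,"travel":[0,0,0],"twist":[0,0,0]},{"gripper":60,"travel":[0,0,0],"twist":[0,0,0]},{"gripper":15,"travel":[0,0,0],"twist":[0,0,0]},{"gripper":15,"travel":[0,0,0],"twist":[0,0,0]},{"gripper":15,"travel":[0,0,0],"twist":[0,0,0]},{"gripper":15,"travel":[0,0,0],"twist":[0,0,0]},{"gripper":15,"travel":[0,0,0],"twist":[0,0,0]}]' 80
```

```text
time: 5.52
ee_pos: [0.4963, 0.3375, 0.1288]
tcp_rot: [179.6, 0.1, -159.6]
wrist_force: [0.7, -1.1, 6.0]
opening: 0.0232
grasp_force: 78.1
```

```bash
python3 -m crank '[{"gripper":15,"travel":[0,0,-25],"twist":[0,0,0]},{"gripper":15,"travel":[0,0,-38],"twist":[0,0,0]},{"gripper":15,"travel":[0,0,-38],"twist":[0,0,0]},{"gripper":15,"travel":[0,0,-38],"twist":[0,0,0]},{"gripper":15,"travel":[0,0,-38],"twist":[0,0,0]},{"gripper":15,"travel":[-3.7,-44.4,0],"twist":[0,0,0]},{"gripper":15,"travel":[-3.7,-44.4,0],"twist":[0,0,0]},{"gripper":15,"travel":[-3.7,-44.4,0],"twist":[0,0,0]},{"gripper":15,"travel":[-3.7,-44.4,0],"twist":[0,0,0]},{"gripper":15,"travel":[-3.7,-44.4,0],"twist":[0,0,0]},{"gripper":15,"travel":[-3.7,-44.4,0],"twist":[0,0,0]},{"gripper":15,"travel":[-3.7,-44.4,0],"twist":[0,0,0]}]'; python3 -m crank '[{"gripper":15,"travel":[0,0,15],"twist":[0,0,0]},{"gripper":15,"travel":[0,0,10],"twist":[0,0,0]},{"gripper":15,"travel":[0,0,0],"twist":[0,0,0]},{"gripper":15,"travel":[0,0,0],"twist":[0,0,0]}]'
python3 look.py pics/w2.png
python3 - <<'E'
from h import *
im=bot.camera('side')[:,:,::-1];cv2.imwrite('pics/s2.png',im)
cs=bot.calibration('side');c=np.load('pics/w2.png.npy',allow_pickle=True)[0]
o=bot.get_obs();p=o['ee_pos']-[0,0,.1188];print(p,pix(cs,p),pix(c,p),pix(c,[.629,.0555,.135]))
w=cv2.imread('pics/w2.png')
W=np.zeros((420,800,3),np.uint8);W[:,:560]=w;a=cv2.resize(im[140:245,200:260],None,fx=4,fy=4);W[:,560:800]=a
cv2.imwrite('pics/c2.png',W)
E
```

```text
time: 7.02
ee_pos: [0.6289, 0.0527, 0.3023]
tcp_rot: [179.6, 0.0, -159.6]
wrist_force: [0.4, 0.2, -1.6]
opening: 0.0227
grasp_force: 78.7
time: 7.52
ee_pos: [0.6283, 0.0547, 0.2783]
tcp_rot: [179.6, 0.1, -159.6]
wrist_force: [0.3, -1.2, -1.2]
opening: 0.0229
grasp_force: 78.9
7.525 [0.6283 0.0547 0.2783] [ 1.7965e+02  7.0000e-02 -1.5957e+02] [  4.8  18.4  31.1 102.7   0.4 -15.6] [ 0.3 -1.2 -1.2] 0.0229 78.89514327049255
[0.62848272 0.05458655 0.15960835] [231.51385123 199.86670238] [282.30061093 206.87479968] [282.79661716 200.52272922]
```

View pics/c2.png

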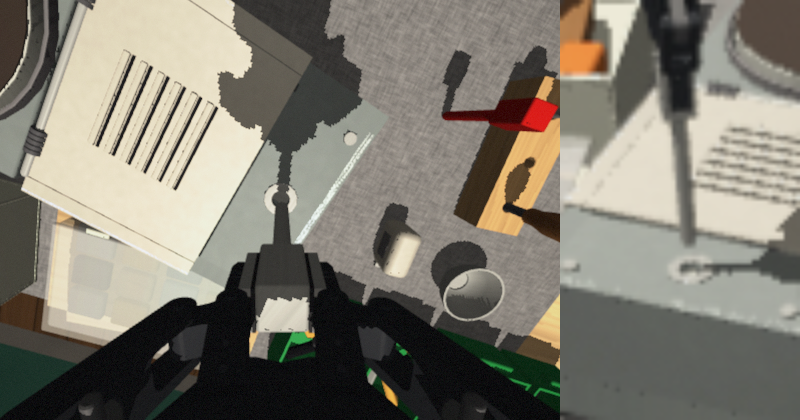

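The wrist view shows the pin's tip coming down over the bush ring, whose centre is about (281,199). In the side crop the tip is at about (232,201), as predicted, just above the hole. Next I'll fit the ring.

```bash
python3 - <<'E'
from h import *
w=cv2.imread('pics/w2.png');c=np.load('pics/w2.png.npy',allow_pickle=True)[0]
g=cv2.cvtColor(w,cv2.COLOR_BGR2GRAY)
x0,y0=255,172
a=g[y0:y0+55,x0:x0+55]
m=(a>165).astype(np.uint8)
n,l,s,ce=cv2.connectedComponentsWithStats(m)
i=1+np.argmax(s[1:,4]);print(s[1:])
ys,xs=np.where(l==i);pts=np.c_[xs+x0,ys+y0].astype(np.float32)
hull=cv2.convexHull(pts);print('mec',cv2.minEnclosingCircle(hull),cv2.fitEllipse(hull))
ctr=cv2.fitEllipse(hull)[0];print(onz(c,*ctr,.135))
b=cv2.resize(w[165:265,235:335],None,fx=6,fy=6,interpolation=cv2.INTER_CUBIC);cv2.imwrite('pics/c3.png',b)
s0=cv2.imread('pics/side0.png');g=cv2.cvtColor(s0,cv2.COLOR_BGR2GRAY)[198:216,222:244];m=(g>185).astype(np.uint8)
ys,xs=np.where(m);print('side ring',xs.min()+222,xs.max()+222,ys.min()+198,ys.max()+198,len(xs))
u=(xs.min()+xs.max())/2+222;v=(ys.min()+ys.max())/2+198;print(onz(bot.calibration('side'),u,v,.135))
for r in g: print(' '.join('%3d'%k for k in r))
E
```

```text
[[  0   0  23  55 990]
 [ 43   7   1   1   1]
 [ 46   7   1   1   1]
 [ 41   8   1   1   1]
 [ 43   9   1   1   1]
 [ 45  12   1   1   1]
 [ 31  14  24  41 605]
 [ 41  16   1   1   1]
 [ 48  21   1   1   1]
 [ 54  20   1   1   1]
 [ 53  22   2   2   2]
 [ 48  24   1   1   1]
 [ 50  24   1   1   1]
 [ 52  25   2   2   2]
 [ 47  38   1   1   1]]
mec ((266.0, 199.0), 29.15485954284668) ((265.1805114746094, 192.90231323242188), (23.271263122558594, 94.76133728027344), 3.6756856441497803)
[0.62769169 0.03614468 0.135     ]
side ring 227 243 198 215 43
[0.62044966 0.05215824 0.135     ]
171 171 171 170 170 170 170 170 157 154 126 125 114 116 114 105 127 151 158 191 194 207
170 169 169 169 170 171 171 171 170 169 170 171 170 160 153 128 127 115 115 115 119 109
169 171 170 171 170 170 171 170 169 169 169 169 169 169 169 169 169 167 156 152 128 122
170 172 172 172 171 171 170 169 169 169 169 169 168 168 168 169 169 169 169 169 169 169
169 170 171 172 171 171 171 170 169 169 169 168 168 169 169 169 170 171 170 169 169 169
168 169 171 171 171 171 171 173 174 177 177 173 173 177 173 170 170 170 
[... 371 characters left out ...]
 170 169 169 170 184 200 196 155 170 195 207 163 185 193 184 126 167 167 167 167 167
171 170 169 168 166 154 187 194 195 204 206 200 196 187 155 117 167 168 168 168 168 166
169 170 168 167 167 168 165 152 164 207 189 191 172 116 154 168 167 169 169 168 167 166
168 168 167 167 169 168 167 167 168 169 169 167 167 168 168 167 167 167 168 167 167 167
169 169 169 169 169 168 167 167 167 169 169 169 168 168 167 167 167 165 166 166 166 166
169 169 169 169 169 167 167 165 168 168 169 169 169 169 169 167 167 167 166 166 167 167
170 170 170 170 170 170 173 172 171 166 167 167 167 168 168 168 169 168 167 166 166 167
161 164 164 168 168 174 187 190 185 167 167 167 166 168 167 167 167 166 166 166 167 168
```

View pics/c3.png

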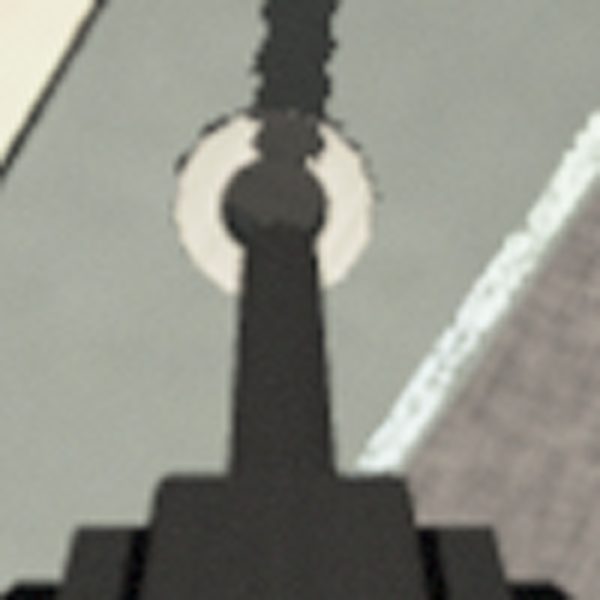

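The ring centre is at about (280.7,199.2). The tip's vertical projection lands at about (281.6,199.3), so I shift 1 mm in tool −y and push down.

```bash
python3 -m crank '[{"gripper":15,"travel":[0,-0.9,0],"twist":[0,0,0]},{"gripper":15,"travel":[0,0,10],"twist":[0,0,0]},{"gripper":15,"travel":[0,0,15],"twist":[0,0,0]},{"gripper":15,"travel":[0,0,15],"twist":[0,0,0]},{"gripper":15,"travel":[0,0,15],"twist":[0,0,0]},{"gripper":15,"travel":[0,0,8],"twist":[0,0,0]},{"gripper":15,"travel":[0,0,0],"twist":[0,0,0]}]'
python3 -m crank '[{"gripper":15,"travel":[0,0,5],"twist":[0,0,0]},{"gripper":15,"travel":[0,0,5],"twist":[0,0,0]},{"gripper":15,"travel":[0,0,4],"twist":[0,0,0]},{"gripper":15,"travel":[0,0,0],"twist":[0,0,0]},{"gripper":15,"travel":[0,0,0],"twist":[0,0,0]}]'
```

```text
time: 8.5
ee_pos: [0.6284, 0.0536, 0.2139]
tcp_rot: [179.6, -0.0, -159.6]
wrist_force: [0.0, -0.1, -0.6]
opening: 0.0231
grasp_force: 79.0
time: 9.12
ee_pos: [0.6291, 0.0536, 0.2018]
tcp_rot: [179.7, 0.2, -159.6]
wrist_force: [-0.2, 0.2, 6.6]
opening: 0.0231
grasp_force: 80.0
```

```bash
python3 -m crank '[{"gripper":15,"travel":[0,0,1],"twist":[0,0,0]},{"gripper":15,"travel":[0,0,0],"twist":[0,0,0]},{"gripper":15,"travel":[0,0,0],"twist":[0,0,0]}]' | tail -3
python3 - <<'E'
from h import *
im=bot.camera('side')[:,:,::-1];cv2.imwrite('pics/s3.png',im)
a=cv2.imread('pics/s2.png');f=lambda i:i[165:198,205:300].mean((0,1)).round();print(f(a),f(im))
E
```

```text
wrist_force: [-0.2, -1.3, 6.7]
opening: 0.0231
grasp_force: 80.1
[164. 177. 181.] [80. 85. 84.]
```

The cover is moving. I'll withdraw and look into the bay.

```bash
python3 -m crank '[{"gripper":15,"travel":[0,0,-20],"twist":[0,0,0]},{"gripper":15,"travel":[0,0,-30],"twist":[0,0,0]},{"gripper":15,"travel":[0,0,-30],"twist":[0,0,0]},{"gripper":15,"travel":[0,0,-20],"twist":[0,0,0]},{"gripper":15,"travel":[0,-15,0],"twist":[0,0,0]},{"gripper":15,"travel":[0,-15,0],"twist":[0,0,0]},{"gripper":15,"travel":[0,0,0],"twist":[0,0,0]},{"gripper":15,"travel":[0,0,0],"twist":[0,0,0]},{"gripper":15,"travel":[0,0,0],"twist":[0,0,0]},{"gripper":15,"travel":[0,0,0],"twist":[0,0,0]},{"gripper":15,"travel":[0,0,0],"twist":[0,0,0]}]'
python3 look.py pics/w3.png
python3 - <<'E'
from h import *
w=cv2.imread('pics/w3.png')
for n in ['side','top']: cv2.imwrite(f'pics/{n}3.png',bot.camera(n)[:,:,::-1])
s=cv2.imread('pics/side3.png');t=cv2.imread('pics/top3.png')
W=np.zeros((600,800,3),np.uint8);W[:420,:560]=w
W[:240,560:800]=cv2.resize(s[110:230,185:305],None,fx=2,fy=2);W[245:485,560:800]=cv2.resize(t[90:210,265:385],None,fx=2,fy=2)
cv2.imwrite('pics/c4.png',W)
E
```

```text
time: 10.92
ee_pos: [0.6392, 0.0252, 0.2996]
tcp_rot: [179.6, 0.0, -159.6]
wrist_force: [-0.4, -0.8, -2.0]
opening: 0.0231
grasp_force: 79.1
10.925 [0.6392 0.0252 0.2996] [ 1.7964e+02  5.0000e-02 -1.5960e+02] [  2.1  21.1  37.  106.    0.4 -18.3] [-0.4 -0.8 -2. ] 0.0231 79.0977394580841
```

View pics/c4.png

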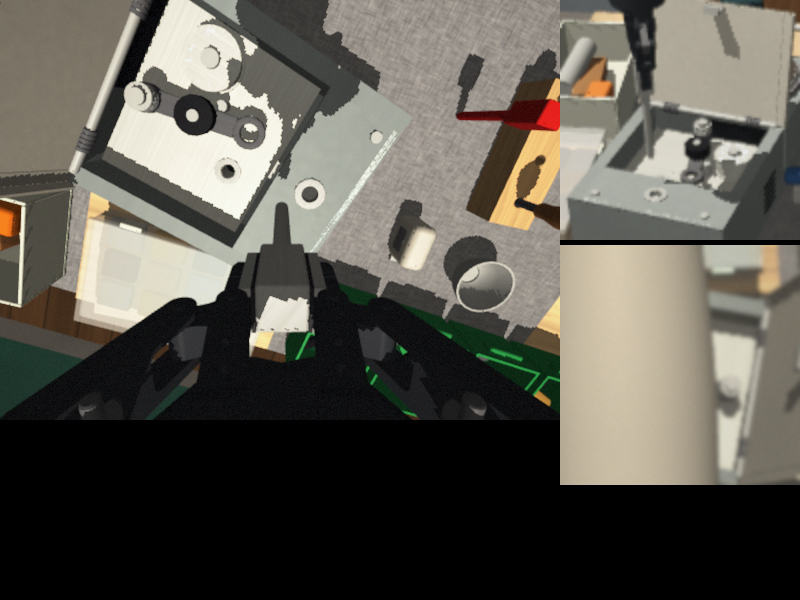

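The cover is open, leaning over the disc. In the wrist view: pivot (142,96), roller (195,115), eye ring (250,132), lock-hole bush (228,171), release hole (310,193).

```bash
python3 - <<'E'
from h import *
w=cv2.imread('pics/w3.png');c=np.load('pics/w3.png.npy',allow_pickle=True)[0]
g=lambda u,v,z:onz(c,u,v,z)
for n,u,v,z in[('eye',250,132,.116),('lock',228,171,.09),('rel',310,193,.135),('piv',142,96,.12),('piv+',142,96,.13)]:print(n,g(u,v,z).round(4))
e,l,p,r=g(250,132,.116),g(228,171,.09),g(142,96,.12),g(310,193,.135)
a=lambda q:np.degrees(np.arctan2(q[1]-p[1],q[0]-p[0]))
print(np.hypot(*(e-p)[:2]),np.hypot(*(l-p)[:2]),np.radians(a(e)-a(l)))
W=np.zeros((500,800,3),np.uint8)
W[:,:500]=cv2.resize(w[100:200,190:290],None,fx=5,fy=5,interpolation=cv2.INTER_CUBIC)
W[:300,500:]=cv2.resize(w[163:223,280:340],None,fx=5,fy=5,interpolation=cv2.INTER_CUBIC)
cv2.imwrite('pics/c5.png',W)
E
```

```text
eye [ 0.5909 -0.0294  0.116 ]
lock [ 0.6454 -0.0419  0.09  ]
rel [0.6274 0.0529 0.135 ]
piv [ 0.5952 -0.1438  0.12  ]
piv+ [ 0.5943 -0.1395  0.13  ]
0.11449797151611779 0.11363802683882365 0.4948330990563173
```

View pics/c5.png

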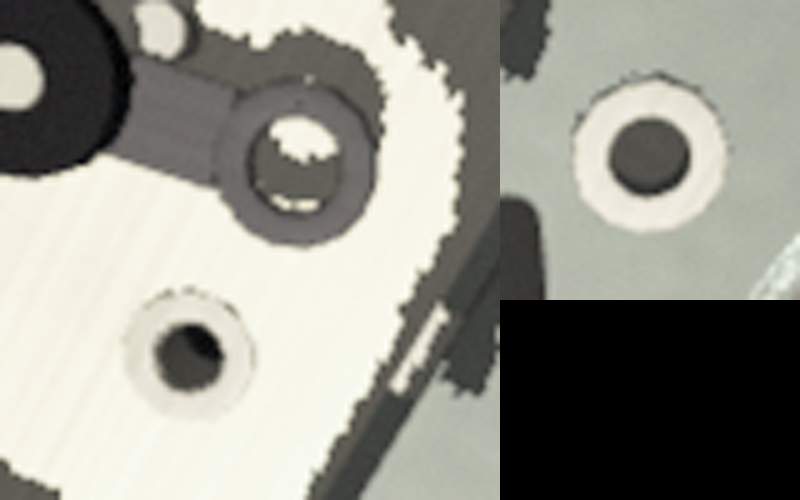

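```bash
python3 - <<'E'
from h import *
from scipy.spatial.transform import Rotation as Ro
w=cv2.imread('pics/w3.png');c=np.load('pics/w3.png.npy',allow_pickle=True)[0]
g=cv2.cvtColor(w,cv2.COLOR_BGR2GRAY)
for v in (200,202,203,204,205,206,208,212,220,230):
    xs=np.where(g[v,265:300]<110)[0]+265; print(v,(xs.min(),xs.max()) if len(xs) else None,end=' ')
o=bot.get_obs();R=Ro.from_euler('xyz',o['tcp_rot'],degrees=True).as_matrix()
p=o['ee_pos'];tip=p+np.array([0,0,-.1188]);print('\npred tip pix',pix(c,tip),'at 30/60mm up',pix(c,tip+[0,0,.03]),pix(c,tip+[0,0,.06]))
e,l,r=onz(c,249.0,132.0,.116),onz(c,227.4,170.6,.09),onz(c,309.6,194,.135)
print(e,l,r,tip)
for n,q in(('eye',e),('lock',l),('e->l',l-e+tip),('rel',r)): print(n,(R.T@((q-tip)*1000)).round(1))
E
```

```text
200 None 202 (np.int64(280), np.int64(282)) 203 (np.int64(278), np.int64(285)) 204 (np.int64(277), np.int64(286)) 205 (np.int64(276), np.int64(286)) 206 (np.int64(276), np.int64(287)) 208 (np.int64(276), np.int64(287)) 212 (np.int64(275), np.int64(287)) 220 (np.int64(275), np.int64(288)) 230 (np.int64(274), np.int64(289)) 
pred tip pix [282.34651033 206.71717215] at 30/60mm up [282.60810575 217.19985246] [282.93887381 230.45442635]
[ 0.59131693 -0.03042293  0.116     ] [ 0.64519826 -0.04270316  0.09      ] [0.62854048 0.05290883 0.135     ] [0.63925192 0.02511402 0.18073196]
eye [ 64.3 -35.8  64.5]
lock [ 18.1 -66.2  90.3]
e->l [-46.2 -30.4  25.8]
rel [ 0.4 29.5 45.9]
```

```bash
python3 -m crank '[{"gripper":15,"travel":[31.8,-17.5,0],"twist":[0,0,0]},{"gripper":15,"travel":[31.8,-17.5,0],"twist":[0,0,0]},{"gripper":15,"travel":[0,0,0],"twist":[0,0,0]},{"gripper":15,"travel":[0,0,20],"twist":[0,0,0]},{"gripper":15,"travel":[0,0,25],"twist":[0,0,0]},{"gripper":15,"travel":[0,0,10],"twist":[0,0,0]},{"gripper":15,"travel":[0,0,0],"twist":[0,0,0]},{"gripper":15,"travel":[0,0,0],"twist":[0,0,0]}]'
python3 look.py pics/w4.png
python3 - <<'E'
from h import *
c=np.load('pics/w4.png.npy',allow_pickle=True)[0];w=cv2.imread('pics/w4.png')
o=bot.get_obs();t=o['ee_pos']-[0,0,.1188];print(t,pix(c,t),pix(c,[.5913,-.0304,.116]))
cv2.imwrite('pics/c6.png',cv2.resize(w[150:250,230:330],None,fx=5,fy=5,interpolation=cv2.INTER_CUBIC))
E
```

```text
time: 12.08
ee_pos: [0.5921, -0.0295, 0.2452]
tcp_rot: [179.7, 0.1, -159.6]
wrist_force: [0.5, -0.2, -1.2]
opening: 0.0234
grasp_force: 79.1
12.075 [ 0.5921 -0.0295  0.2452] [ 1.7967e+02  1.1000e-01 -1.5961e+02] [ -3.   11.4  18.9  97.5   0.3 -23.4] [ 0.5 -0.2 -1.2] 0.0234 79.05916571617126
[ 0.59217192 -0.02955293  0.12646909] [282.44749129 206.65359557] [281.86117435 202.37805728]
```

View pics/c6.png

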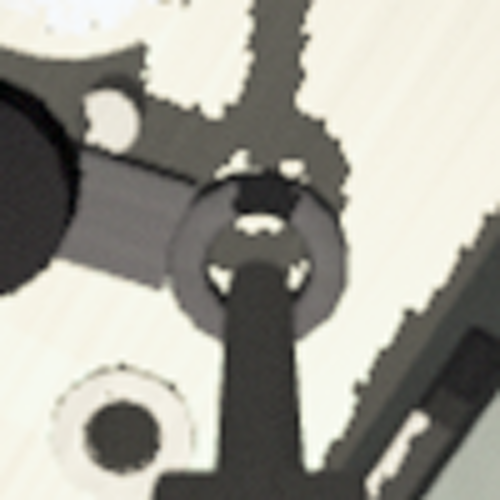

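The crop shows the tip (260,~280) centred over the eye ring (257,258), and the lock bush at (122,436).

```bash
python3 -m crank '[{"gripper":15,"travel":[0,0,10],"twist":[0,0,0]},{"gripper":15,"travel":[0,0,12],"twist":[0,0,0]},{"gripper":15,"travel":[0,0,6],"twist":[0,0,0]},{"gripper":15,"travel":[0,0,0],"twist":[0,0,0]},{"gripper":15,"travel":[0,0,0],"twist":[0,0,0]}]'
python3 - <<'E'
from h import *
from scipy.spatial.transform import Rotation as Ro
c=np.load('pics/w4.png.npy',allow_pickle=True)[0]
l=onz(c,254.0,236.6,.09);print('lock',l,'eye',onz(c,230+257/5-.4,150+258/5-.4,.116))
o=bot.get_obs();R=Ro.from_euler('xyz',o['tcp_rot'],degrees=True).as_matrix();t=o['ee_pos']-R@[0,0,0];t[2]-=.1188
print(t,(R.T@((l-t)*1000)).round(1),(R.T@((np.array([.6452,-.0427,.09])-t)*1000)).round(1))
p=np.array([.595,-.1412]);print(R.T@np.r_[(p-t[:2])*1000,0])
E
```

```text
time: 12.75
ee_pos: [0.5918, -0.0295, 0.2165]
tcp_rot: [179.7, 0.1, -159.6]
wrist_force: [-0.9, 1.3, -1.2]
opening: 0.0232
grasp_force: 79.1
lock [ 0.64553069 -0.04274166  0.09      ] eye [ 0.59048001 -0.03158872  0.116     ]
[ 0.59177446 -0.02947024  0.09769416] [-45.8 -31.2   7.6] [-45.5 -31.1   7.6]
[  35.88519032 -105.85713164   -0.68127582]
```

```bash
python3 -m crank '[{"gripper":15,"travel":[-8.2,-3.8,0],"twist":[0,0,0]},{"gripper":15,"travel":[-8.2,-4.2,0],"twist":[0,0,0]},{"gripper":15,"travel":[-8.3,-4.5,0],"twist":[0,0,0]},{"gripper":15,"travel":[-7.2,-5.6,0],"twist":[0,0,0]},{"gripper":15,"travel":[-7.1,-6,0],"twist":[0,0,0]},{"gripper":15,"travel":[-7,-6.3,0],"twist":[0,0,0]},{"gripper":15,"travel":[0,0,0],"twist":[0,0,0]},{"gripper":15,"travel":[0,0,0],"twist":[0,0,0]}]'
python3 look.py pics/w5.png
python3 - <<'E'
from h import *
from scipy.spatial.transform import Rotation as Ro
o=bot.get_obs();R=Ro.from_euler('xyz',o['tcp_rot'],degrees=True).as_matrix();t=o['ee_pos'].copy();t[2]-=.1188
print(t,(R.T@((np.array([.6453,-.0427,.09])-t)*1000)).round(1))
c=np.load('pics/w5.png.npy',allow_pickle=True)[0];w=cv2.imread('pics/w5.png');print(pix(c,t))
cv2.imwrite('pics/c7.png',cv2.resize(w[150:250,230:330],None,fx=5,fy=5,interpolation=cv2.INTER_CUBIC))
E
```

```text
time: 13.75
ee_pos: [0.6453, -0.0417, 0.2157]
tcp_rot: [179.6, 0.0, -159.6]
wrist_force: [-2.4, 0.4, -3.1]
opening: 0.0232
grasp_force: 79.2
13.75 [ 0.6453 -0.0417  0.2157] [ 1.7960e+02  2.0000e-02 -1.5962e+02] [ -3.9  18.8  24.4  95.8   0.4 -24.2] [-2.4  0.4 -3.1] 0.0232 79.18603420257568
[ 0.6452255  -0.0416905   0.09701759] [ 0.3 -1.   7. ]
[282.45062751 206.78335041]
```

```bash
python3 -m crank '[{"gripper":15,"travel":[-0.2,-0.2,4],"twist":[0,0,0]},{"gripper":15,"travel":[0,0,5],"twist":[0,0,0]},{"gripper":15,"travel":[0,0,5],"twist":[0,0,0]},{"gripper":15,"travel":[0,0,0],"twist":[0,0,0]}]'
```

```text
time: 14.3
ee_pos: [0.6454, -0.0418, 0.2013]
tcp_rot: [179.6, -0.0, -159.6]
wrist_force: [-3.1, 1.9, -2.6]
opening: 0.0231
grasp_force: 79.2
```

The tip is in the hole with no resistance, so I continue.

```bash
python3 -m crank '[{"gripper":15,"travel":[0,0,7],"twist":[0,0,0]},{"gripper":15,"travel":[0,0,7],"twist":[0,0,0]},{"gripper":15,"travel":[0,0,7],"twist":[0,0,0]},{"gripper":15,"travel":[0,0,5],"twist":[0,0,0]},{"gripper":15,"travel":[0,0,0],"twist":[0,0,0]},{"gripper":15,"travel":[0,0,0],"twist":[0,0,0]}]'
```

```text
time: 15.05
ee_pos: [0.6455, -0.0418, 0.1758]
tcp_rot: [179.6, 0.0, -159.6]
wrist_force: [-2.2, 1.2, -3.7]
opening: 0.0231
grasp_force: 79.0
```

```bash
python3 -m crank '[{"gripper":15,"travel":[0,0,3],"twist":[0,0,0]},{"gripper":15,"travel":[0,0,2],"twist":[0,0,0]},{"gripper":15,"travel":[0,0,0],"twist":[0,0,0]},{"gripper":15,"travel":[0,0,0],"twist":[0,0,0]}]';python3 -m crank '[{"gripper":60,"travel":[0,0,0],"twist":[0,0,0]},{"gripper":60,"travel":[0,0,0],"twist":[0,0,0]},{"gripper":60,"travel":[0,0,0],"twist":[0,0,0]},{"gripper":60,"travel":[0,0,0],"twist":[0,0,0]},{"gripper":60,"travel":[0,0,-20],"twist":[0,0,0]},{"gripper":60,"travel":[0,0,-40],"twist":[0,0,0]},{"gripper":60,"travel":[0,0,-40],"twist":[0,0,0]},{"gripper":60,"travel":[0,0,-30],"twist":[0,0,0]},{"gripper":60,"travel":[0,0,0],"twist":[0,0,0]},{"gripper":60,"travel":[0,0,0],"twist":[0,0,0]}]'
python3 look.py pics/w6.png
python3 - <<'E'
from h import *
w=cv2.imread('pics/w6.png');s=bot.camera('side')[:,:,::-1]
W=np.zeros((420,800,3),np.uint8);W[:,:560]=w;W[:240,560:]=cv2.resize(s[110:230,185:305],None,fx=2,fy=2);cv2.imwrite('pics/c8.png',W)
E
```

```text
time: 15.55
ee_pos: [0.6456, -0.0417, 0.171]
tcp_rot: [179.6, 0.0, -159.6]
wrist_force: [-3.1, 1.8, -2.0]
opening: 0.0234
grasp_force: 79.2
time: 16.8
ee_pos: [0.6459, -0.0426, 0.3001]
tcp_rot: [179.6, 0.0, -159.6]
wrist_force: [0.4, -0.6, 0.8]
opening: 0.0599
grasp_force: 0.0
16.8 [ 0.6459 -0.0426  0.3001] [ 179.62    0.   -159.62] [ -3.9  22.5  39.  106.6   0.3 -24.3] [ 0.4 -0.6  0.8] 0.0599 0.0
```

View pics/c8.png

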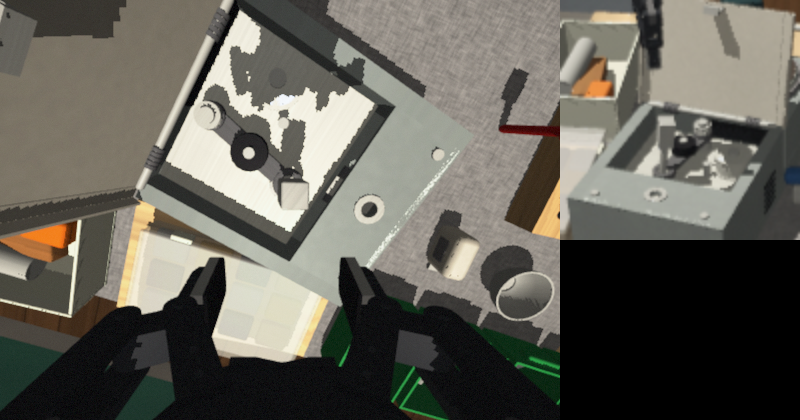

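The wrist view shows the pin's head at (294,194) over the lock hole, through the eye, with the arm swung back and the cover open. A quick numeric check of the lean comes next.

```bash
python3 - <<'E'
from h import *
c=np.load('pics/w6.png.npy',allow_pickle=True)[0];w=cv2.imread('pics/w6.png')
g=cv2.cvtColor(w,cv2.COLOR_BGR2GRAY)
m=((g>170)).astype(np.uint8)
n,l,s,ce=cv2.connectedComponentsWithStats(m);i=l[190,294];print(s[i],ce[i],onz(c,294,190,.205),pix(c,[.6453,-.0427,.205]),g[170:215:3,294],g[194,270:320:3])
E
```

```text
[  166    11   208   221 14505] [265.25687694 136.35587728] [ 0.62214141 -0.04134928  0.205     ] [282.78781913 214.24380342] [ 33  95 112  55 120 203 206 209 211 209 207 204 209 218 244] [241 237 201  64 191 214 207 213 211 206 202 204 214 223 244  90  84]
```

```bash
python3 -c "
from workcell import bot
print(bot.job_done())"
```

```text
the job is handed in; nothing more can be done
None
```

The job is handed in, at about 17 s of the 51 s allowed: the cover is open, and the pin stands released in the locking hole through the eye, leaning roughly 0.14 rad, with the take-up arm drawn back; the hand-in returned no verdict.

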